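# Set the two-wheel day counter to 2 and 5

## Robot

A 7-joint arm with a two-finger parallel gripper is mounted at the origin on the work surface. World frame = base frame: x ahead of the robot, y to its left, z up, the work surface at z = 0. Lengths are in m, angles in rad, forces in N, time in s.
With the tool pointing down it reaches from about 0.35 to 0.775 m from the base axis. Payload 3.1 kg.
Tool frame: the origin (TCP) lies at the very end of the fingers, on their centre line; the grasp point (between the pads) lies 19 mm behind it; z points along the fingers, y is the direction in which the jaws open and shut (so a half turn about z gives the same grasp; the last joint's range is limited). The gripper opens to 85 mm and grips with 20 to 120 N. Pads are 22 mm wide; open, the fingers measure 114 mm over their backs; the gripper's body (76 mm by 85 mm) begins 54 mm behind the grasp point. The pads swing forward as they close: fully open they stand 13 mm farther back than shut.
Start: joints at [-1.176, 0.311, 0.014, 1.512, -0.004, 1.319, -0.027], TCP at [0.233, 0.498, 0.231] pointing down, gripper open.
Joint ranges: [-2.7, 2.7], [-0.3, 1.91], [-1.27, 1.3], [0.12, 2.57], [-1.44, 4.58], [0.2, 2.03], [-3.05, 3.05]. Speed limits (rad/s): [2.79, 2.79, 3.14, 3.14, 3.14, 3.14, 3.14].

## Interface

Orientations are given as a unit quaternion [x, y, z, w].
In Python, from rig import get_obs, camera, camera_params, job_done gives the robot as it stands.
- The arm moves only by the shell command python3 -m inch 'ROWS' [FORCE]. ROWS is JSON, a list of rows, each an object of numbers: "hand": the closure, from -1 (fully open) to 1 (shut), so that 0 is half open; "tx", "ty", "tz": the shift along the tool's x, y, z in units of 60 mm (1.0 is 60 mm); "spin": the turn about the tool's z in units of 10 degrees (1.0 is 10 degrees). In form: [{"hand": .., "tx": .., "ty": .., "tz": .., "spin": ..}, ...]. A call has 1 to 8 rows; each row is the pose to reach, as a shift and turn from the pose commanded when the call began, along the tool's axes at that moment; what a row does not reach only later rows make up. A row lasts 1/8 s, in which the tool goes at most 62.5 mm and 10.7 degrees, less where a joint would pass 70% of its speed; a pose out of reach is approached as far as the arm can. A call with a gripper value outside its range is refused whole. The fingers move at their own pace and stop on an object; FORCE is the grip in N (left out, the last holds). Time passes only in rows, so rows that repeat a pose let the fingers close. It gives the time, the measured TCP pose, the force and the opening at its end, in the units of the state.
- get_obs(): the state, without advancing time (a new reading comes with each control period).
- camera(name): name is "side" or "top"; returns the picture (480x640x3 uint8, red, green, blue); there is no depth.
- camera_params(name): a dict with "K" (3x3 intrinsics, pixels), "dist" ([k1, k2, p1, p2, k3] as OpenCV has them; the pictures are not rectified), "rvec" (rotation vector, rad) and "tvec" (3), from world to camera coordinates, as OpenCV has them. Camera axes: x right, y down, z forward; pixel columns grow to the right and rows downward; lengths in m; the calibration is good to about 2 mm. A picture is of the moment at which its call begins. camera_params takes no time and is no camera call.
- job_done(): hands the job in, once; it reports no verdict.
The state is a dict: "t": time; "qpos": joint angles; "qvel": joint speeds; "joint_torque": joint torques, N m; "ee_pos": TCP position; "eef_rot": TCP orientation; "wrist_force": force on the tool from outside, world axes, zero at the start; "ft_torque": the same for the moment, N m; "width": opening from 0.0 (shut) to 1.0 (fully open).
Only numpy, scipy, OpenCV 4.12 (cv2) and the standard library are available. Lean on these libraries where they do the work, as an engineer would, in place of code of your own. Each camera call takes 0.05 s, during which the arm holds its last target. There are 200 camera calls.

## Task

There are twenty-five days to go until the festival: on the wooden counter block that has two dotted wheels side by side, roll the left wheel until its two-dot face lies squarely on top and the right wheel until its five-dot face lies squarely on top (left and right as seen from the robot). Do not knock over or push aside the glass tealight holder that stands next to the block.

Things in the scene. Friction and masses are not known exactly. Their poses are not given: they have to be found in the camera images.
- counter_mid (a point): Middle of the axle of the two-wheel counter, 48 mm above the table. x points away from the robot, y along the axle to the left, z up. Fixed wooden block 116 (x) by 200 (y) mm, its top 60 mm above the table. Wheels 40 mm wide, centred at y = +55 (left) and -55 mm (right), stand half out of the top; highest fin 93 mm above the table. A lookalike block with one wheel is not part of the job.
- left_wheel (a joint): Left wheel angle, rad: 0 = one dot on top, each +1.047 the next number (two 1.047, five 4.189, six 5.236); grows as the top rolls away from the robot (+x). Drum of radius 27.5 mm with 6 faces of 1 to 6 dots; between them 6 flat radial fins, 5 mm thick, 40 mm wide, reaching 45 mm from the axle. A face on top has fins leaning 30 deg to either side. Starts above two dots.
- right_wheel (a joint): Right wheel angle, rad; same shape, zero and direction; starts below five dots (4.189). To roll a wheel, push a fin across the top with closed fingertips let down between fins to about 32 mm above the axle. About 1.5 N at a fin's tip moves it; no clicks, it stays where left. Stops lie 0.3 rad below one dot and 0.3 above six.
- tealight_mid (a point): Middle (27.5 mm above the table) of the clear glass tealight holder, a loose round cup 68 mm across at the rim and 55 mm high, standing beside the right end of the block. It is to stay standing where it is.
There are look-alikes about, which are no part of the job. Of the things that look like the part that bears tealight_mid, take the one that is farthest to the robot's right at the start.

How it is judged:
By the outcome, as a careful person would: the job done as asked, in the order asked, and still so for the second after the job is handed in, with the robot touching nothing.
It also fails if it takes over 42 s, if anything falls off the work surface, if the arm or the gripper's body presses on something with over 40 N, if the wrist force passes 120 N, or if a joint passes its speed limit or range.

## Working session

There is one attempt and no reset: what is moved stays moved. The work goes in short steps, Python scripts to look and compute and a shell command to move; the robot and the scene stay as the last step left them, time stands still between calls to the robot, and variables do not carry over. Pictures are saved under pics/ and viewed, about 8 in all and at most 12, crops included, and the job is handed in when it is done.

```bash
mkdir -p pics
python3 - <<'E'
from rig import *
import cv2
for n in("top","side"):
    cv2.imwrite(f"pics/{n}0.png",camera(n)[:,:,::-1])
    p=camera_params(n);print(n,{k:[list(map(float,r)) if hasattr(r,'__len__') else float(r) for r in v] for k,v in p.items()})
o=get_obs();print(o)
E
```

```text
top {'K': [[480.2682964990673, 0.0, 323.22057194923013], [0.0, 480.2682964990673, 238.59971120122708], [0.0, 0.0, 1.0]], 'dist': [-0.0794790962413098, 0.0, 0.0, 0.0, 0.0], 'rvec': [2.129802222130764, -2.1395885808574997, 0.11625244519200123], 'tvec': [-0.0001292006292880525, 0.5816660626697114, 0.6991211042244343]}
side {'K': [[457.067437787011, 0.0, 319.3602922832344], [0.0, 457.067437787011, 243.05247474447512], [0.0, 0.0, 1.0]], 'dist': [-0.1028576163692672, 0.0, 0.0, 0.0, 0.0], 'rvec': [0.7124248936793504, -2.620719080015254, 1.1148849072485263], 'tvec': [0.4967620760141892, 0.2615706232125939, 0.6216727959927013]}
{'t': 0.1, 'qpos': array([-1.17574823,  0.31171007,  0.01400752,  1.51290033, -0.00438061,
        1.31920882, -0.02721359]), 'qvel': array([ 0.00058148, -0.00086381,  0.00230484, -0.00472069,  0.00039595,
        0.00059308, -0.0011077 ]), 'joint_torque': array([ 4.14358701e-04, -3.80851364e+01,  1.46722491e-01, -2.31241089e+01,
        1.24117197e-02,  8.13002611e-03, -1.69697250e-05]), 'ee_pos': array([0.23236943, 0.497775  , 0.23029295]), 'eef_rot': array([ 2.16616121e-01,  9.76256242e-01, -1.08305120e-03, -1.81302859e-04]), 'wrist_force': array([ 0.42057391, -0.48521902,  0.50428739]), 'ft_torque': array([-0.02644436, -0.03983714,  0.06371588]), 'width': 0.997654938131193}
```

View pics/top0.png

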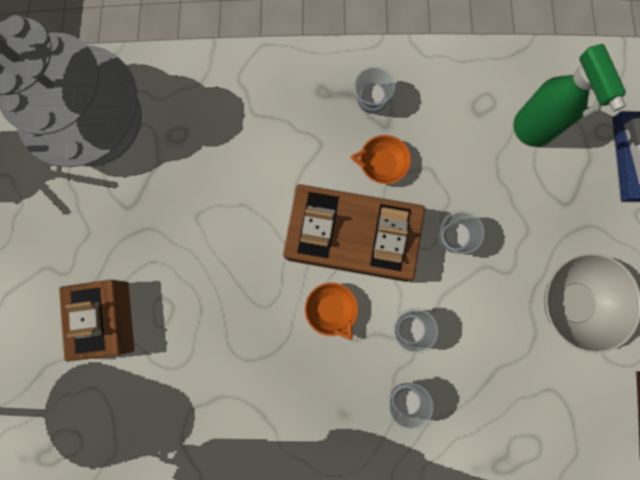

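View pics/side0.png

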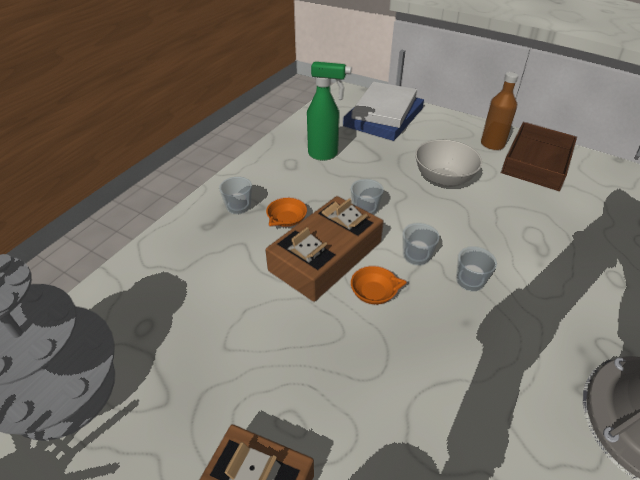

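The top view has the block at about (355,232), with the left wheel at (318,225), the right wheel at (392,237) and the tealight at (462,234). The one-wheel lookalike is at (95,320). Next I'll get the block pose and take zoomed crops.

```bash
cat > h.py <<'E'
from rig import *
import cv2, numpy as np
P={n:camera_params(n) for n in("top","side")}
def a(n,k): return np.array(P[n][k],float)
def proj(n,X): return cv2.projectPoints(np.atleast_2d(np.array(X,float)),a(n,'rvec'),a(n,'tvec'),a(n,'K'),a(n,'dist'))[0][:,0]
def ray(n,uv):
    R=cv2.Rodrigues(a(n,'rvec'))[0]
    q=cv2.undistortPoints(np.array(uv,float).reshape(-1,1,2),a(n,'K'),a(n,'dist'))[:,0]
    return -R.T@a(n,'tvec'), np.c_[q,np.ones(len(q))]@R
def onz(n,uv,z):
    c,d=ray(n,uv); return c+d*((z-c[2])/d[:,2])[:,None]
E
python3 - <<'E'
from h import *
im=cv2.imread("pics/top0.png");hsv=cv2.cvtColor(im,cv2.COLOR_BGR2HSV)
m=cv2.inRange(hsv,(3,90,60),(16,210,190)); m[:170]=0;m[290:]=0;m[:,:270]=0;m[:,440:]=0
# keep block only
n,l,s,_=cv2.connectedComponentsWithStats(m);k=1+np.argmax(s[1:,4]);m=(l==k).astype(np.uint8)
c=max(cv2.findContours(m,0,2)[0],key=cv2.contourArea)
c=cv2.convexHull(c);print(s[k])
for nn in [cv2.approxPolyDP(c,4,True)[:,0]]:
    print(nn,onz("top",nn,.06).round(4))
b=onz("top",c[:,0],.06)[:,:2].astype(np.float32);print("rect",cv2.minAreaRect(b))
print(hsv[262,350],hsv[200,360])
for n,(x,y,w,h) in dict(top=(280,175,210,110),side=(255,180,135,125)).items():
    i=cv2.imread(f"pics/{n}0.png")[y:y+h,x:x+w];f=3.7 if n=="top" else 4.6
    cv2.imwrite(f"pics/{n}_c.png",cv2.resize(i,None,fx=f,fy=f,interpolation=cv2.INTER_CUBIC))
E
```

```text
[ 283  185  142   96 5972]
[[297 185]
 [422 206]
 [413 278]
 [285 257]] [[ 0.6619  0.0365  0.06  ]
 [ 0.6276 -0.1527  0.06  ]
 [ 0.5192 -0.1361  0.06  ]
 [ 0.5515  0.0539  0.06  ]]
rect ((0.5886644721031189, -0.04931516945362091), (0.1975245177745819, 0.1161779835820198), 79.55281066894531)
[ 13 158 116] [ 13 159 117]
```

View pics/top_c.png

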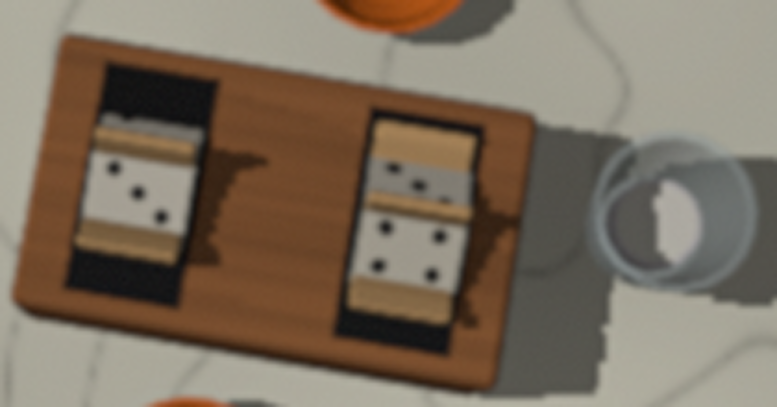

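View pics/side_c.png

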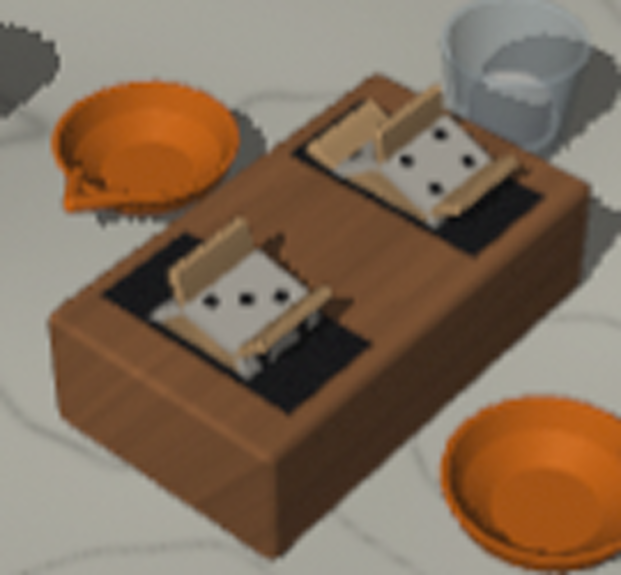

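Left wheel shows three dots on top and the right shows four, leaning. I'll triangulate the dot centres to get the angles.

```bash
cat >> h.py <<'E'
C=np.array([.5887,-.0493]);Y=np.deg2rad(-9.8)
ex=np.array([np.cos(Y),np.sin(Y)]);ey=np.array([-np.sin(Y),np.cos(Y)])
def blk(p): d=np.asarray(p)[:2]-C; return np.array([d@ex,d@ey,p[2]-.048])
def wld(b): return np.r_[C+b[0]*ex+b[1]*ey,b[2]+.048]
def tri(u,v):
    A=[];B=[]
    for n,q in(("top",u),("side",v)):
        c,d=ray(n,[q]);d=d[0]/np.linalg.norm(d[0]);M=np.eye(3)-np.outer(d,d);A.append(M);B.append(M@c)
    return np.linalg.lstsq(np.vstack(A),np.hstack(B),rcond=None)[0]
E
python3 - <<'E'
from h import *
T=lambda x,y:(280+(x+.5)/3.7-.5,175+(y+.5)/3.7-.5)
S=lambda x,y:(255+(x+.5)/4.6-.5,180+(y+.5)/4.6-.5)
for nm,t,s in[("three mid",T(138,193),S(246,298)),("four mid",T(409,251),S(437,160.5)),
  ("L far fin left tip",T(97,128),S(172,268)),("R mid fin left",T(373,197),S(379,130)),("block corner FL",T(66,37),S(50,322)),("FR corner",T(535,118),S(377,73)),("NR",T(492,388),S(590,187)),("NL",T(18,298),S(275,460))]:
    p=tri(t,s);b=blk(p);print(nm,p.round(4),b.round(4),"ang from top",np.degrees(np.arctan2(b[0],b[2])).round(1),"r",np.hypot(b[0],b[2]).round(4))
# top-only: ray meets cylinder radius r
def cyl(uv,r):
    c,d=ray("top",[uv]);c=blk(c);d=d[0];d=np.array([d[:2]@ex,d[:2]@ey,d[2]])
    A=d[0]**2+d[2]**2;B=2*(c[0]*d[0]+c[2]*d[2]);k=c[0]**2+c[2]**2-r*r
    t=(-B-np.sqrt(B*B-4*A*k))/2/A;p=c+t*d;return p.round(4),np.degrees(np.arctan2(p[0],p[2])).round(1)
print(cyl(T(138,193),.0275),cyl(T(409,251),.0275))
for n in P: print(n,-cv2.Rodrigues(a(n,'rvec'))[0].T@a(n,'tvec'))
# tealight
print("tealight rim centre",onz("top",[T(674,212)],.055),blk(onz("top",[T(674,212)],.055)[0]))
o=get_obs();from scipy.spatial.transform import Rotation as R
print(R.from_quat(o['eef_rot']).as_matrix().round(3))
E
```

```text
three mid [0.5948 0.0055 0.0745] [-0.0033  0.0551  0.0265] ang from top -7.1 r 0.0267
four mid [ 0.5709 -0.1019  0.0733] [-0.0086 -0.0548  0.0253] ang from top -18.7 r 0.0268
L far fin left tip [0.6175 0.0207 0.0915] [0.0165 0.0739 0.0435] ang from top 20.8 r 0.0465
R mid fin left [ 0.5895 -0.0863  0.0924] [ 0.0071 -0.0364  0.0444] ang from top 9.1 r 0.045
block corner FL [0.6644 0.0365 0.0534] [0.06   0.0974 0.0054] ang from top 84.9 r 0.0603
FR corner [ 0.6275 -0.1561  0.0587] [ 0.0564 -0.0987  0.0107] ang from top 79.2 r 0.0574
NR [ 0.5174 -0.1357  0.0575] [-0.0556 -0.0973  0.0095] ang from top -80.3 r 0.0564
NL [0.5541 0.0549 0.0554] [-0.0518  0.0968  0.0074] ang from top -81.9 r 0.0524
(array([-0.0037,  0.0548,  0.0273]), np.float64(-7.7)) (array([-0.0089, -0.0549,  0.026 ]), np.float64(-18.9))
top [ 0.47872985 -0.02527684  0.77284187]
side [0.29341759 0.48129533 0.61962064]
tealight rim centre [[ 0.58838491 -0.21254087  0.055     ]] [ 0.02747465 -0.16091247  0.007     ]
[[-0.906  0.423 -0.001]
 [ 0.423  0.906 -0.002]
 [-0.    -0.002 -1.   ]]
```

Both methods agree. The left wheel is at about 112.5° (three leaning −7.5°), so it needs −52.5°. The right wheel is at about 161°, so it needs +79°. Now the transit in tool axes.

```bash
cat >> h.py <<'E'
from scipy.spatial.transform import Rotation as Ro
def go(b):
    "rows shift (units) from the measured pose to block coords b, and the spin (units)"
    o=get_obs();R=Ro.from_quat(o['eef_rot']).as_matrix()
    s=R.T@(wld(b)-o['ee_pos'])/.06
    t=-np.r_[ex,0];t=R.T@t
    return s.round(3),"spin",(np.degrees(np.arctan2(t[1],t[0]))/10).round(3),"blk",(blk(o['ee_pos'])*1e3).round(1),"F",o['wrist_force'].round(1),"t",o['t'],o['width']
E
python3 -c "
from h import *
print(go([.045,.055,.14]))
print('grey base',onz('top',[(80,140),(115,180)],0))"
```

```text
(array([-9.721, -4.667,  0.716]), 'spin', np.float64(-1.522), 'blk', array([-444.2,  478.4,  182.3]), 'F', array([ 0.4, -0.5,  0.5]), 't', 0.1, 0.997654938131193)
grey base [[0.76424534 0.42326077 0.        ]
 [0.69076954 0.35373469 0.        ]]
```

```bash
python3 -m inch '[{"hand":1,"tx":-0.9,"ty":-0.43,"tz":0,"spin":-1},{"hand":1,"tx":-1.8,"ty":-0.86,"tz":0,"spin":-1.52},{"hand":1,"tx":-2.7,"ty":-1.3,"tz":0,"spin":-1.52},{"hand":1,"tx":-3.6,"ty":-1.73,"tz":0,"spin":-1.52},{"hand":1,"tx":-4.5,"ty":-2.16,"tz":0,"spin":-1.52},{"hand":1,"tx":-5.4,"ty":-2.59,"tz":0,"spin":-1.52},{"hand":1,"tx":-6.3,"ty":-3.02,"tz":0.2,"spin":-1.52},{"hand":1,"tx":-7.2,"ty":-3.46,"tz":0.3,"spin":-1.52}]' 20; python3 -c "
from h import *
print(go([.045,.055,.07]))"
```

```text
t: 1.1
ee_pos: [0.5367, 0.1261, 0.2124]
eef_rot: [0.085, 0.996, -0.0, -0.001]
wrist_force: [0.3, 0.6, -0.2]
width: 0.003
(array([-2.104, -1.817,  1.57 ]), 'spin', np.float64(0.001), 'blk', array([-81.1, 164. , 164.4]), 'F', array([ 0.3,  0.6, -0.2]), 't', 1.1, 0.0027040842624294096)
```

```bash
python3 -m inch '[{"hand":1,"tx":-0.7,"ty":-0.6},{"hand":1,"tx":-1.4,"ty":-1.2,"tz":0.3},{"hand":1,"tx":-2.1,"ty":-1.81,"tz":0.8},{"hand":1,"tx":-2.1,"ty":-1.81,"tz":1.3},{"hand":1,"tx":-2.1,"ty":-1.81,"tz":1.5},{"hand":1,"tx":-2.1,"ty":-1.81,"tz":1.5}]'; python3 -c "
from h import *
print(go([.041,.055,.032]))
cv2.imwrite('pics/a.png',np.hstack([cv2.resize(camera('top')[150:300,250:470,::-1],None,fx=1.8,fy=1.8),cv2.resize(camera('side')[165:315,245:465,::-1],None,fx=1.8,fy=1.8)]))"
```

```text
(array([-2.038, -1.817,  2.204]), 'spin', np.float64(0.001), 'blk', array([-81.1, 164. , 164.4]), 'F', array([ 0.3,  0.6, -0.2]), 't', 1.1, 0.0027040842624294096)schema error: expected keys hand, tx, ty, tz, spin
```

View pics/a.png

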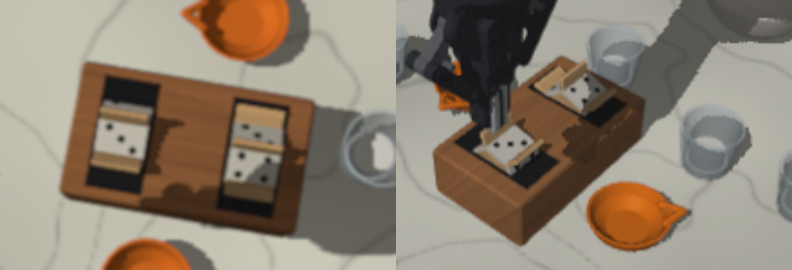

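The move was refused because every key is required, so the arm is still in transit height and the picture shows the wheels unchanged. I'll resend it with all the keys.

```bash
python3 -m inch '[{"hand":1,"tx":-0.7,"ty":-0.6,"tz":0,"spin":0},{"hand":1,"tx":-1.4,"ty":-1.2,"tz":0.3,"spin":0},{"hand":1,"tx":-2.1,"ty":-1.81,"tz":0.8,"spin":0},{"hand":1,"tx":-2.1,"ty":-1.81,"tz":1.3,"spin":0},{"hand":1,"tx":-2.1,"ty":-1.81,"tz":1.5,"spin":0},{"hand":1,"tx":-2.1,"ty":-1.81,"tz":1.5,"spin":0}]'; python3 -c "
from h import *
print(go([.041,.055,.032]))
cv2.imwrite('pics/a2.png',np.hstack([cv2.resize(camera('top')[150:300,250:470,::-1],None,fx=1.8,fy=1.8),cv2.resize(camera('side')[165:315,245:465,::-1],None,fx=1.8,fy=1.8)]))"
```

```text
t: 1.95
ee_pos: [0.6409, 0.0008, 0.1224]
eef_rot: [0.085, 0.996, 0.0, -0.001]
wrist_force: [1.3, -0.0, 0.3]
width: -0.002
(array([ 0.031, -0.054,  0.707]), 'spin', np.float64(0.009), 'blk', array([43. , 58.2, 74.4]), 'F', array([ 1.3, -0. ,  0.3]), 't', 1.95, -0.0020434108340442528)
```

View pics/a2.png

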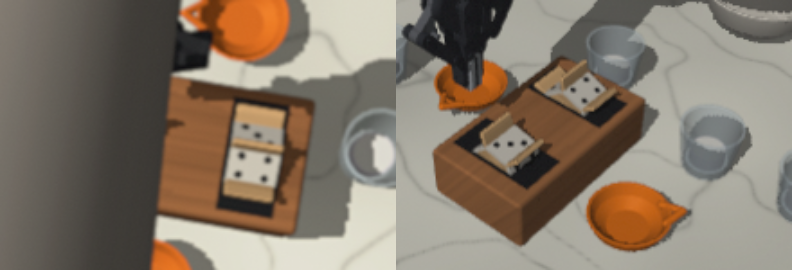

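The fingers are shut and poised beyond the left wheel's far fin. Next I let them down and push toward the robot, stopping a little short.

```bash
python3 -m inch '[{"hand":1,"tx":0,"ty":-0.05,"tz":0.35,"spin":0},{"hand":1,"tx":0,"ty":-0.05,"tz":0.7,"spin":0},{"hand":1,"tx":0.12,"ty":-0.05,"tz":0.7,"spin":0},{"hand":1,"tx":0.24,"ty":-0.05,"tz":0.7,"spin":0},{"hand":1,"tx":0.36,"ty":-0.05,"tz":0.7,"spin":0}]'; python3 -m inch '[{"hand":1,"tx":0.12,"ty":0,"tz":0,"spin":0},{"hand":1,"tx":0.24,"ty":0,"tz":0,"spin":0},{"hand":1,"tx":0.33,"ty":0,"tz":0,"spin":0},{"hand":1,"tx":0.35,"ty":0,"tz":0,"spin":0}]'; python3 -c "
from h import *
print(go([-.0046,.055,.032]))
i=camera('side')[:,:,::-1];cv2.imwrite('pics/b.png',cv2.resize(i[180:305,255:390],None,fx=4.6,fy=4.6,interpolation=2))"
```

```text
t: 2.68
ee_pos: [0.6217, 0.0, 0.0836]
eef_rot: [0.085, 0.996, 0.0, 0.003]
wrist_force: [1.2, -1.1, 1.1]
width: 0.002
t: 3.18
ee_pos: [0.5989, 0.0036, 0.0811]
eef_rot: [0.086, 0.996, 0.0, -0.0]
wrist_force: [2.2, 1.4, 0.7]
width: 0.0
(array([0.094, 0.019, 0.018]), 'spin', np.float64(-0.001), 'blk', array([ 1. , 53.9, 33.1]), 'F', array([2.2, 1.4, 0.7]), 't', 3.175, 0.0004626646502002165)
```

View pics/b.png

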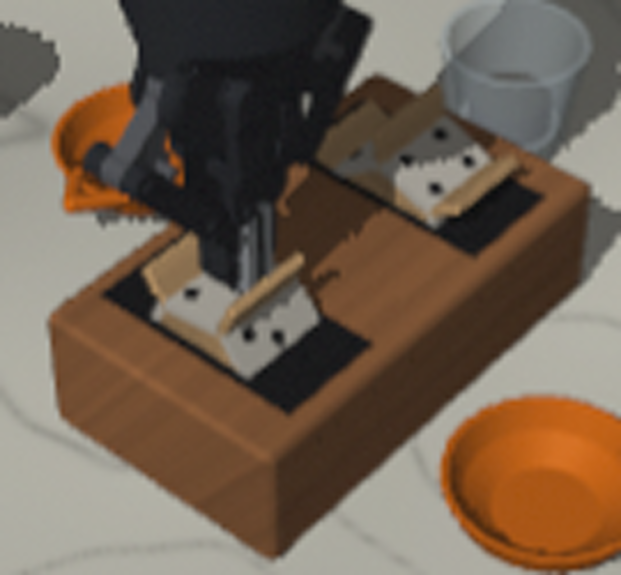

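```bash
python3 -m inch '[{"hand":1,"tx":0.05,"ty":0.02,"tz":0.02,"spin":0},{"hand":1,"tx":0.09,"ty":0.02,"tz":0.02,"spin":0},{"hand":1,"tx":0.09,"ty":0.02,"tz":0.02,"spin":0},{"hand":1,"tx":0.02,"ty":0.02,"tz":0.0,"spin":0},{"hand":1,"tx":0.02,"ty":0.02,"tz":-0.6,"spin":0},{"hand":1,"tx":0.06,"ty":-0.5,"tz":-1.0,"spin":0},{"hand":1,"tx":0.15,"ty":-1.2,"tz":-1.0,"spin":0},{"hand":1,"tx":0.18,"ty":-1.82,"tz":-1.0,"spin":0}]'; python3 -m inch '[{"hand":1,"tx":0,"ty":0,"tz":0,"spin":0}]';python3 -c "
from h import *
print(go([-.0095,-.055,.032]))
i=camera('side')[:,:,::-1];cv2.imwrite('pics/c.png',cv2.resize(i[180:305,255:390],None,fx=4.6,fy=4.6,interpolation=2))"
```

```text
t: 4.22
ee_pos: [0.5696, -0.1035, 0.1417]
eef_rot: [0.086, 0.996, 0.0, -0.0]
wrist_force: [-0.3, 0.9, -0.4]
width: -0.001
t: 4.35
ee_pos: [0.5686, -0.1075, 0.1415]
eef_rot: [0.09, 0.996, -0.001, -0.001]
wrist_force: [0.1, 0.5, -0.0]
width: -0.002
(array([-0.007,  0.099,  1.025]), 'spin', np.float64(-0.047), 'blk', array([ -9.9, -60.8,  93.5]), 'F', array([ 0.1,  0.5, -0. ]), 't', 4.35, -0.0015120031987673546)
```

View pics/c.png

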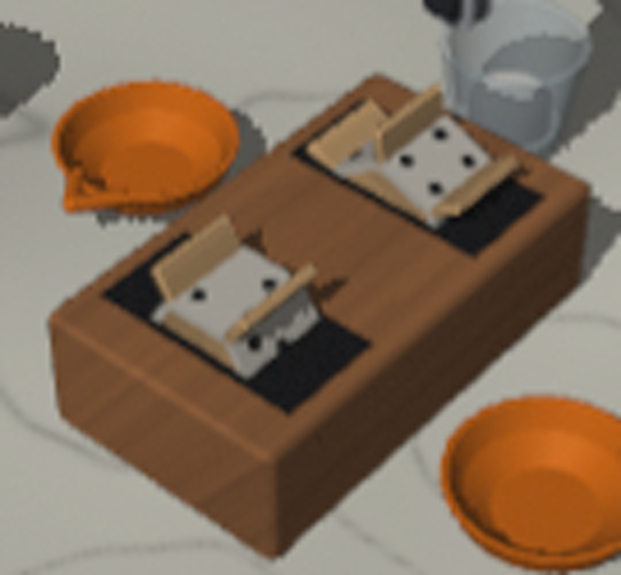

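Left wheel now shows two dots, at crop (199,295) and (269,285). Next I'll measure its tilt from the side view, checking the method against the earlier three and four faces.

```bash
cat >> h.py <<'E'
def cyl(n,uv,r=.0268):
    c,d=ray(n,[uv]);c=blk(c);d=d[0];d=np.array([d[:2]@ex,d[:2]@ey,d[2]])
    A=d[0]**2+d[2]**2;B=2*(c[0]*d[0]+c[2]*d[2]);k=c[0]**2+c[2]**2-r*r
    t=(-B-np.sqrt(B*B-4*A*k))/2/A;p=c+t*d;return (p*1e3).round(1),np.degrees(np.arctan2(p[0],p[2])).round(1)
S=lambda x,y:(255+(x+.5)/4.6-.5,180+(y+.5)/4.6-.5)
E
python3 - <<'E'
from h import *
im=cv2.imread("pics/c.png")
for nm,q in[("3 old",(246,298)),("4",(437,160.5)),("2 mid",(234,290)),("2a",(199,295)),("2b",(269,285))]: print(nm,cyl("side",S(*q)))
for nm,q in[("L far fin tip far-left corner",(152,268)),("far fin tip right",(226,217)),("near tip L",(232,335)),("near tip R",(313,268)),("old far R",(245,220)),("old far L",(170,268))]: print(nm,cyl("side",S(*q),.045))
# predicted pixel (crop) of face centre for exact square
for y in(.055,):
    for t in(-8,-4,0,4): 
        q=proj("side",wld([.0268*np.sin(np.radians(t)),y,.0268*np.cos(np.radians(t))]))[0];print(t,((q-[255,180]+.5)*4.6-.5).round(1))
E
```

```text
3 old (array([-3.1, 55.3, 26.6]), np.float64(-6.5))
4 (array([ -8.4, -54.7,  25.4]), np.float64(-18.4))
2 mid (array([ 3.2, 54.9, 26.6]), np.float64(6.9))
2a (array([14.2, 62.5, 22.7]), np.float64(32.1))
2b (array([-4.8, 44.2, 26.4]), np.float64(-10.4))
L far fin tip far-left corner (array([28.8, 71.9, 34.6]), np.float64(39.8))
far fin tip right (array([24. , 35.7, 38.1]), np.float64(32.2))
near tip L (array([-20.9,  82.9,  39.8]), np.float64(-27.7))
near tip R (array([-20.7,  37.6,  40. ]), np.float64(-27.4))
old far R (array([13.8, 36.2, 42.8]), np.float64(17.8))
old far L (array([19. , 72.3, 40.8]), np.float64(25.0))
-8 [247.9 298.6]
-4 [244.1 295.9]
0 [240.4 293.6]
4 [236.6 291.5]
```

The two-dot face sits about +6° high, so it needs about 4 mm more push. I'll go back to the left wheel first, keeping the asked order.

```bash
python3 -m inch '[{"hand":1,"tx":-0.1,"ty":0.9,"tz":0,"spin":0},{"hand":1,"tx":-0.18,"ty":1.9,"tz":0,"spin":0},{"hand":1,"tx":-0.18,"ty":1.92,"tz":0,"spin":0},{"hand":1,"tx":-0.18,"ty":1.92,"tz":0.6,"spin":0},{"hand":1,"tx":-0.18,"ty":1.92,"tz":1.02,"spin":0},{"hand":1,"tx":-0.18,"ty":1.92,"tz":1.02,"spin":0}]'; python3 -c "
from h import *
print(go([-.0046,.055,.032]))"
python3 -m inch '[{"hand":1,"tx":0.04,"ty":0,"tz":0,"spin":0},{"hand":1,"tx":0.08,"ty":0,"tz":0,"spin":0},{"hand":1,"tx":0.10,"ty":0,"tz":0,"spin":0},{"hand":1,"tx":0.10,"ty":0,"tz":0,"spin":0}]'; python3 -c "
from h import *
print(go([-.0046,.055,.032]))"
```

```text
t: 5.15
ee_pos: [0.5983, 0.0108, 0.0777]
eef_rot: [0.085, 0.996, 0.0, -0.003]
wrist_force: [-0.6, -0.6, 0.2]
width: -0.004
(array([ 0.065, -0.097, -0.038]), 'spin', np.float64(0.008), 'blk', array([-0.7, 60.8, 29.7]), 'F', array([-0.6, -0.6,  0.2]), 't', 5.15, -0.003804076261007317)
t: 5.65
ee_pos: [0.5947, 0.0103, 0.0807]
eef_rot: [0.086, 0.996, 0.0, 0.0]
wrist_force: [0.0, -0.2, -0.4]
width: 0.002
(array([ 0.007, -0.08 ,  0.012]), 'spin', np.float64(-0.002), 'blk', array([-4.2, 59.8, 32.7]), 'F', array([ 0. , -0.2, -0.4]), 't', 5.65, 0.0018455779083758849)
```

```bash
python3 -m inch '[{"hand":1,"tx":0.03,"ty":-0.05,"tz":0.01,"spin":0},{"hand":1,"tx":0.07,"ty":-0.05,"tz":0.01,"spin":0},{"hand":1,"tx":0.07,"ty":-0.05,"tz":0.01,"spin":0}]';python3 -m inch '[{"hand":1,"tx":-0.08,"ty":0,"tz":0,"spin":0},{"hand":1,"tx":-0.08,"ty":0,"tz":-0.6,"spin":0},{"hand":1,"tx":-0.08,"ty":-0.5,"tz":-1.0,"spin":0},{"hand":1,"tx":0,"ty":-1.2,"tz":-1.0,"spin":0},{"hand":1,"tx":0,"ty":-1.88,"tz":-1.0,"spin":0},{"hand":1,"tx":0,"ty":-1.88,"tz":-1.0,"spin":0}]';python3 -c "
from h import *
print(go([-.0095,-.055,.032]))
i=camera('side')[:,:,::-1];cv2.imwrite('pics/d.png',cv2.resize(i[180:305,255:390],None,fx=4.6,fy=4.6,interpolation=2))"
```

```text
t: 6.02
ee_pos: [0.5902, 0.0076, 0.0797]
eef_rot: [0.086, 0.996, -0.0, 0.0]
wrist_force: [2.1, 0.0, 0.0]
width: -0.001
t: 6.78
ee_pos: [0.569, -0.1089, 0.1395]
eef_rot: [0.09, 0.996, -0.002, -0.001]
wrist_force: [0.6, 0.5, 0.4]
width: -0.002
(array([0.003, 0.122, 0.992]), 'spin', np.float64(-0.052), 'blk', array([ -9.3, -62.1,  91.5]), 'F', array([0.6, 0.5, 0.4]), 't', 6.775, -0.002329471957213833)
```

View pics/d.png

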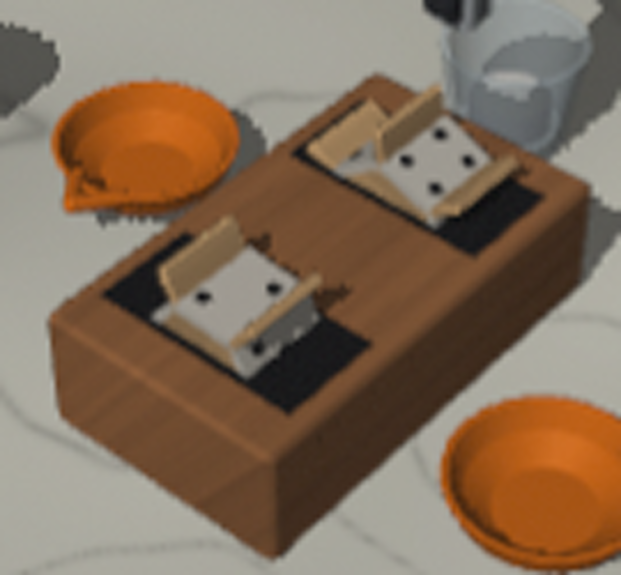

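Dots are now at (204,297) and (274,289). Their midpoint (239,293) sits close to the square position (240.4,293.6), so the left wheel is about +1°. Now the right wheel: the first stage pushes its middle fin away from the robot.

```bash
python3 -m inch '[{"hand":1,"tx":0,"ty":0.12,"tz":0.4,"spin":-0.05},{"hand":1,"tx":0,"ty":0.12,"tz":0.98,"spin":-0.05},{"hand":1,"tx":0,"ty":0.12,"tz":0.98,"spin":-0.05},{"hand":1,"tx":-0.1,"ty":0.12,"tz":0.98,"spin":-0.05},{"hand":1,"tx":-0.2,"ty":0.12,"tz":0.98,"spin":-0.05},{"hand":1,"tx":-0.27,"ty":0.12,"tz":0.98,"spin":-0.05},{"hand":1,"tx":-0.27,"ty":0.12,"tz":0.98,"spin":-0.05}]'; python3 -c "
from h import *
print(go([.007,-.055,.032]))"
python3 -m inch '[{"hand":1,"tx":0.06,"ty":0,"tz":0,"spin":0},{"hand":1,"tx":0.06,"ty":0,"tz":-0.6,"spin":0},{"hand":1,"tx":0.4,"ty":0,"tz":-0.6,"spin":0},{"hand":1,"tx":0.77,"ty":0,"tz":-0.6,"spin":0},{"hand":1,"tx":0.77,"ty":0,"tz":-0.6,"spin":0}]'; python3 -c "
from h import *
print(go([-.040,-.055,.032]))
i=camera('side')[:,:,::-1];cv2.imwrite('pics/e.png',cv2.resize(i[180:305,255:390],None,fx=4.6,fy=4.6,interpolation=2))"
```

```text
t: 7.7
ee_pos: [0.5892, -0.099, 0.0815]
eef_rot: [0.081, 0.997, -0.0, 0.001]
wrist_force: [-0.4, -0.5, -0.2]
width: 0.0
(array([ 0.034, -0.101,  0.025]), 'spin', np.float64(0.048), 'blk', array([  9. , -48.9,  33.5]), 'F', array([-0.4, -0.5, -0.2]), 't', 7.7, 6.328559005588721e-05)
t: 8.32
ee_pos: [0.5411, -0.0913, 0.1171]
eef_rot: [0.081, 0.997, 0.0, 0.0]
wrist_force: [0.9, -0.2, -0.6]
width: -0.005
(array([ 0.005, -0.093,  0.618]), 'spin', np.float64(0.045), 'blk', array([-39.7, -49.4,  69.1]), 'F', array([ 0.9, -0.2, -0.6]), 't', 8.325, -0.004749700092790255)
```

View pics/e.png

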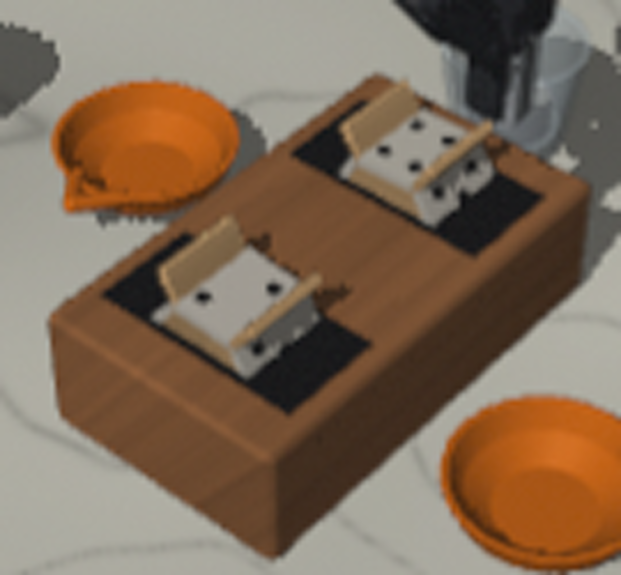

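The four-dot face is now roughly on top (centre near (416,146)), and the finger stands before the near fin. Second stage: lower and push to just short of square.

```bash
python3 -c "
from h import *
print(cyl('side',S(416,146)),cyl('side',S(239,293)))"
python3 -m inch '[{"hand":1,"tx":0,"ty":-0.09,"tz":0.3,"spin":0.05},{"hand":1,"tx":0,"ty":-0.09,"tz":0.62,"spin":0.05},{"hand":1,"tx":0,"ty":-0.09,"tz":0.62,"spin":0.05},{"hand":1,"tx":-0.12,"ty":-0.09,"tz":0.62,"spin":0.05},{"hand":1,"tx":-0.24,"ty":-0.09,"tz":0.62,"spin":0.05},{"hand":1,"tx":-0.36,"ty":-0.09,"tz":0.62,"spin":0.05},{"hand":1,"tx":-0.48,"ty":-0.09,"tz":0.62,"spin":0.05},{"hand":1,"tx":-0.6,"ty":-0.09,"tz":0.62,"spin":0.05}]'; python3 -m inch '[{"hand":1,"tx":-0.1,"ty":0,"tz":0,"spin":0},{"hand":1,"tx":-0.15,"ty":0,"tz":0,"spin":0},{"hand":1,"tx":-0.15,"ty":0,"tz":0,"spin":0}]'; python3 -c "
from h import *
print(go([.0085,-.055,.032]))"
```

```text
(array([  2.7, -55.2,  26.7]), np.float64(5.7)) (array([ 0.6, 55.1, 26.8]), np.float64(1.3))
t: 9.38
ee_pos: [0.5771, -0.1026, 0.0793]
eef_rot: [0.086, 0.996, -0.0, -0.0]
wrist_force: [-1.6, -0.8, -0.9]
width: -0.001
t: 9.75
ee_pos: [0.5864, -0.104, 0.0795]
eef_rot: [0.086, 0.996, -0.0, 0.001]
wrist_force: [-0.8, -0.2, -0.1]
width: -0.005
(array([-0.024, -0.012, -0.008]), 'spin', np.float64(-0.002), 'blk', array([  7. , -54.3,  31.5]), 'F', array([-0.8, -0.2, -0.1]), 't', 9.75, -0.004907499998546442)
```

```bash
python3 -m inch '[{"hand":1,"tx":0.06,"ty":0,"tz":0,"spin":0},{"hand":1,"tx":0.06,"ty":0,"tz":-0.7,"spin":0},{"hand":1,"tx":0.2,"ty":0.3,"tz":-1.5,"spin":0},{"hand":1,"tx":0.5,"ty":1.1,"tz":-1.8,"spin":0},{"hand":1,"tx":0.8,"ty":1.9,"tz":-2.0,"spin":0},{"hand":1,"tx":1.1,"ty":2.7,"tz":-2.1,"spin":0},{"hand":1,"tx":1.4,"ty":3.5,"tz":-2.2,"spin":0},{"hand":1,"tx":1.7,"ty":4.3,"tz":-2.2,"spin":0}]';python3 -m inch '[{"hand":1,"tx":0.5,"ty":0.6,"tz":0,"spin":0},{"hand":1,"tx":0.8,"ty":1,"tz":0,"spin":0},{"hand":1,"tx":0.8,"ty":1,"tz":0,"spin":0}]';python3 -c "
from h import *
t=camera('top')[:,:,::-1];i=camera('side')[:,:,::-1];cv2.imwrite('pics/tf.png',t);cv2.imwrite('pics/sf.png',i)
f=lambda x,w,h:cv2.copyMakeBorder(x,0,0,0,0,0)
A=cv2.resize(t[175:285,280:490],None,fx=3.8,fy=3.8,interpolation=2)[:, :798]
B=cv2.resize(i[180:270,255:390],None,fx=2,fy=2,interpolation=2)
out=np.zeros((600,800,3),np.uint8);out[:A.shape[0],:A.shape[1]]=A;out[420:600,:270]=B;cv2.imwrite('pics/f.png',out)
print(go([0,0,0]))"
```

```text
t: 10.75
ee_pos: [0.5296, 0.1694, 0.2129]
eef_rot: [0.086, 0.996, 0.001, 0.002]
wrist_force: [0.4, 0.1, 0.1]
width: -0.0
t: 11.12
ee_pos: [0.4906, 0.2387, 0.2119]
eef_rot: [0.082, 0.997, 0.001, 0.0]
wrist_force: [0.4, 0.2, 0.2]
width: -0.002
(array([-2.378, -4.381,  2.736]), 'spin', np.float64(-0.004), 'blk', array([-142.8,  263. ,  163.9]), 'F', array([-0.6, -0.8,  0.7]), 't', 11.225, -0.0006470585701622331)
```

View pics/f.png

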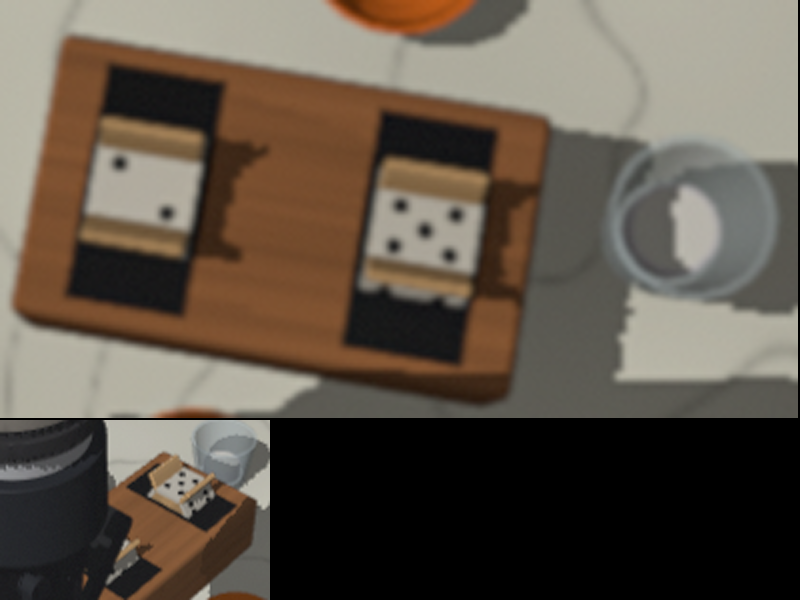

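Two on the left (dots (120,163) and (167,213)), five on the right (centre (425,230)). Now I'll measure the angles from dot centroids.

Run:
```python
from h import *
g=cv2.cvtColor(cv2.imread("pics/tf.png"),cv2.COLOR_BGR2GRAY).astype(float)
def cen(x,y):
    u,v=280+(x+.5)/3.8-.5,175+(y+.5)/3.8-.5
    for _ in range(4):
        U,V=int(round(u)),int(round(v));p=g[V-2:V+3,U-2:U+3];w=np.clip(np.percentile(p,75)-p,0,None);yy,xx=np.mgrid[V-2:V+3,U-2:U+3]
        u,v=(w*xx).sum()/w.sum(),(w*yy).sum()/w.sum()
    return u,v
L=np.mean([cen(120,163),cen(167,213)],0);D=[cen(*q) for q in[(400,206),(456,215),(394,246),(449,256)]]
M=np.mean(D,0);c5=cen(425,230)
print("L",L,cyl("top",L),"R4",M,cyl("top",M),"mid",c5,cyl("top",c5))
# side, right five-dot centre (crop f: 2x, offset 255,180, rows 420)
gs=cv2.cvtColor(cv2.imread("pics/sf.png"),cv2.COLOR_BGR2GRAY)
s=(255+183/2,180+(484-420)/2);print("side R",cyl("side",s),"tri",(blk(tri(c5,s))*1e3).round(1))
cv2.imwrite("pics/g.png",cv2.resize(cv2.imread("pics/sf.png")[190:245,320:380],None,fx=9,fy=9,interpolation=2))
print("tealight",onz("top",[(280+692/3.8,175+218/3.8)],.055))
```

```text
L [317.22282789 224.08179815] (array([ 0.5, 55.1, 26.8]), np.float64(1.0)) R4 [391.3742984 235.208517 ] (array([  1.9, -55. ,  26.7]), np.float64(4.1)) mid (np.float64(391.4395750332005), np.float64(235.23107569721117)) (array([  1.9, -55.1,  26.7]), np.float64(4.0))
side R (array([ -0.6, -55.3,  26.8]), np.float64(-1.3)) tri [  1.  -55.7  25.9]
tealight [[ 0.58771621 -0.21297934  0.055     ]]
```

Run:
```python
from h import *
T=lambda x,y:(280+(x+.5)/3.8-.5,175+(y+.5)/3.8-.5)
for n,q in dict(L=[(108,66),(223,82),(68,297),(186,315)],R=[(382,112),(497,130),(345,343),(463,362)]).items():
    b=np.array([blk(p)*1e3 for p in onz("top",[T(*k) for k in q],.06)]);print(n,b.round(1).tolist(),"mean",b.mean(0).round(1))
g=cv2.cvtColor(cv2.imread("pics/sf.png"),cv2.COLOR_BGR2GRAY)
r=cv2.resize(g[200:226,330:362],None,fx=8,fy=8,interpolation=2)
m=(r<95).astype(np.uint8);n,l,s,c=cv2.connectedComponentsWithStats(m)
for i in range(1,n):
    if 60<s[i,4]<1500:
        u=((c[i]+.5)/8-.5+[330,200]);print(s[i,4],u.round(1),cyl("side",u))
```

```text
L [[49.4, 78.4, 12.0], [50.4, 31.9, 12.0], [-44.9, 77.9, 12.0], [-44.2, 30.9, 12.0]] mean [ 2.7 54.8 12. ]
R [[48.5, -32.5, 12.0], [48.8, -78.7, 12.0], [-44.8, -32.2, 12.0], [-44.6, -78.8, 12.0]] mean [  2.  -55.5  12. ]
1345 [331.8 202.2] (array([nan, nan, nan]), np.float64(nan))
802 [350.2 203.6] (array([ 10.6, -81.5,  24.6]), np.float64(23.2))
237 [345.6 206.7] (array([ 12.4, -69.3,  23.8]), np.float64(27.4))
244 [352.3 210.3] (array([ -5.4, -66.6,  26.2]), np.float64(-11.7))
345 [330.1 212.4] (array([nan, nan, nan]), np.float64(nan))
195 [345.1 211.2] (array([  2.9, -55.7,  26.6]), np.float64(6.1))
216 [338.2 212.2] (array([ 13.2, -48.1,  23.3]), np.float64(29.4))
262 [345. 216.] (array([ -5.2, -45.1,  26.3]), np.float64(-11.2))h.py:31: RuntimeWarning: invalid value encountered in sqrt
  t=(-B-np.sqrt(B*B-4*A*k))/2/A;p=c+t*d;return (p*1e3).round(1),np.degrees(np.arctan2(p[0],p[2])).round(1)
```

View pics/g.png

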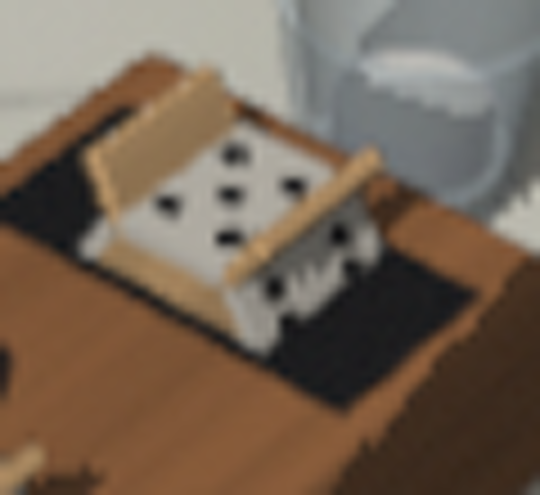

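The dots put the left wheel at +1° and the right at +4° (top) or +5.5° (side). The wells, though, hint that my block centre is about 2 mm off in x, which is worth 4°. I'll refine the centre with subpixel edge profiles.

Run:
```python
from h import *
g=cv2.imread("pics/top0.png").astype(np.float32)
xs=np.arange(-75,75,.25)
def prof(y,z=.012):
    q=np.array([proj("top",wld([x/1e3,y/1e3,z]))[0] for x in xs],np.float32)
    return cv2.remap(g,q[:,:1],q[:,1:],1)[:,0]
def edge(p,lo,hi,ch=2):   # strongest step in range, centroid
    d=np.abs(np.gradient(cv2.GaussianBlur(p[:,ch:ch+1],(1,9),0)[:,0]));d[(xs<lo)|(xs>hi)]=0
    k=d.argmax();s=slice(max(k-6,0),k+7);return (xs[s]*d[s]).sum()/d[s].sum()
for y in(-85,0,85):
    p=prof(y);f=edge(p,50,66);print(y,"far",f.round(2))
    k=(xs>-70)&(xs<-48);print("  near R:",list(zip(xs[k][::4].astype(int),p[k][::4,2].astype(int))))
for n,ys in dict(L=(45,50,55,60,65),R=(-45,-50,-55,-60,-65)).items():
    r=np.array([(edge(prof(y),40,55),edge(prof(y),-54,-40)) for y in ys]);print(n,r.round(1).tolist(),"centre",np.median(r.mean(1)).round(2))
```

```text
-85 far 58.4
  near R: [(np.int64(-69), np.int64(177)), (np.int64(-68), np.int64(178)), (np.int64(-67), np.int64(178)), (np.int64(-66), np.int64(178)), (np.int64(-65), np.int64(178)), (np.int64(-64), np.int64(178)), (np.int64(-63), np.int64(178)), (np.int64(-62), np.int64(172)), (np.int64(-61), np.int64(161)), (np.int64(-60), np.int64(126)), (np.int64(-59), np.int64(89)), (np.int64(-58), np.int64(56)), (np.int64(-57), np.int64(59)), (np.int64(-56), np.int64(69)), (np.int64(-55), np.int64(86)), (np.int64(-54), np.int64(98)), (np.int64(-53), np.int64(108)), (np.int64(-52), np.int64(115)), (np.int64(-51), np.int64(118)), (np.int64(-50), np.int64(120)), (np.int64(-49), np.int64(122)), (np.int64(-48), np.int64(122))]
0 far 59.68
  near R: [(np.int64(-69), np.int64(171)), (np.int64(-68), np.int64(171)), (np.int64(-67), np.int64(171)), (np.int64(-66), np.int64(171)), (np.int64(-65), np.int64(172)), (np.int64(-64), np.int64(172)), (np.int64(-63), np.int64(171)), (np.int64(-62), np.int64(171)), (np.int64(-61), np.int64(163)), (np.int64(-60), np.int64(148)), (np.int64(-59), np.int64(117)), (np
[... 545 characters left out ...]
.int64(170)), (np.int64(-63), np.int64(170)), (np.int64(-62), np.int64(170)), (np.int64(-61), np.int64(170)), (np.int64(-60), np.int64(160)), (np.int64(-59), np.int64(143)), (np.int64(-58), np.int64(113)), (np.int64(-57), np.int64(82)), (np.int64(-56), np.int64(60)), (np.int64(-55), np.int64(58)), (np.int64(-54), np.int64(69)), (np.int64(-53), np.int64(84)), (np.int64(-52), np.int64(96)), (np.int64(-51), np.int64(105)), (np.int64(-50), np.int64(113)), (np.int64(-49), np.int64(116)), (np.int64(-48), np.int64(115))]
L [[50.4, -44.7], [50.3, -44.6], [50.4, -44.7], [50.3, -44.5], [50.7, -44.9]] centre 2.88
R [[44.9, -45.6], [44.6, -45.8], [44.9, -46.1], [44.6, -45.8], [44.4, -45.9]] centre -0.62
```

The block edges show the yaw is nearer −10.4° and the centre about 2 mm farther away than I assumed. That makes the left wheel about −4° and the right about +1°. I'll clear the arm for a clean view from both cameras and re-measure relative to the wells.

```bash
python3 -m inch '[{"hand":1,"tx":0.8,"ty":0.6,"tz":0,"spin":0},{"hand":1,"tx":1.6,"ty":1.2,"tz":0,"spin":0},{"hand":1,"tx":2.4,"ty":1.8,"tz":0,"spin":0},{"hand":1,"tx":3.2,"ty":2.4,"tz":0,"spin":0},{"hand":1,"tx":4,"ty":3,"tz":0,"spin":0},{"hand":1,"tx":4,"ty":3,"tz":0,"spin":0}]'
cat > meas.py <<'E'
from h import *
import h,sys
h.C=np.array([.5887,-.0493])+.002*ex; h.Y=np.deg2rad(-10.3)
h.ex=np.array([np.cos(h.Y),np.sin(h.Y)]);h.ey=np.array([-np.sin(h.Y),np.cos(h.Y)])
xs=np.arange(-75,75,.25)
img={n:np.mean([camera(n).astype(np.float32) for _ in range(2)],0)[:,:,::-1].copy() for n in P}
for n in P: cv2.imwrite(f"pics/{n}_{sys.argv[1]}.png",img[n])
def prof(n,y,z=.012):
    q=np.array([proj(n,wld([x/1e3,y/1e3,z]))[0] for x in xs],np.float32);return cv2.remap(img[n],q[:,:1],q[:,1:],1)[:,0]
def edge(p,lo,hi):
    d=np.abs(np.gradient(cv2.GaussianBlur(p[:,2:3],(1,9),0)[:,0]));d[(xs<lo)|(xs>hi)]=0
    k=d.argmax();s=slice(max(k-6,0),k+7);return (xs[s]*d[s]).sum()/d[s].sum()
def dots(n,y0):
    # dark blobs on the pale face: map face plane z=27 mm to a 0.2 mm grid
    X,Yy=np.meshgrid(np.arange(-14,14,.2),np.arange(-18,18,.2))
    q=proj(n,[wld([x/1e3,(y0+y)/1e3,.0268]) for x,y in zip(X.ravel(),Yy.ravel())]).astype(np.float32)
    m=cv2.remap(img[n],q[:,:1].reshape(X.shape),q[:,1:].reshape(X.shape),1)[:,:,1]
    b=(m<90).astype(np.uint8);k,l,s,c=cv2.connectedComponentsWithStats(b);o=[]
    for i in range(1,k):
        x,y,w,hh=s[i,:4]
        if 60<s[i,4]<700 and x>0 and y>0 and x+w<X.shape[1] and y+hh<X.shape[0]: o.append([-14+c[i][0]*.2,y0-18+c[i][1]*.2,s[i,4]])
    return np.array(o)
for n in P:
    for w,s in(("L",1),("R",-1)):
        r=np.array([(edge(prof(n,s*y),40,55),edge(prof(n,s*y),-54,-40)) for y in(45,50,55,60,65)])
        d=dots(n,55*s);print(n,w,"well edges",np.median(r,0).round(1),"dots",d.round(1).tolist(),"mean x",d[:,0].mean().round(2) if len(d) else None)
E
python3 meas.py 2
```

```text
t: 11.98
ee_pos: [0.2822, 0.4569, 0.2115]
eef_rot: [0.081, 0.997, 0.001, -0.001]
wrist_force: [1.2, -1.4, 0.2]
width: 0.004
top L well edges [ 47.8 -47.2] dots [[-10.1, 44.4, 329.0], [6.1, 65.9, 361.0]] mean x -1.99
top R well edges [ 47.5 -47.3] dots [[-7.7, -65.7, 380.0], [8.4, -65.8, 411.0], [0.4, -55.0, 418.0], [8.4, -44.2, 371.0], [-7.7, -44.1, 396.0]] mean x 0.37
side L well edges [ 43.2 -50.5] dots [] mean x None
side R well edges [ 46.6 -48.8] dots [] mean x None[ WARN:0@8.286] global loadsave.cpp:1063 imwrite_ Unsupported depth image for selected encoder is fallbacked to CV_8U.
```

Relative to the wells, which are now symmetric, the right wheel is at about +0.5° and good. The left is about −4.5°, so I'll nudge its far fin away from the inside. The right wheel's fin ended square with the finger at corrected x ≈ 5.3 mm.

```bash
sed -i 's/^C=.*/C=np.array([.5887,-.0493])+.0022*np.array([.985,-.17]);Y=np.deg2rad(-10.3)/' h.py; sed -i '/^h\.C=/d;/^h\.ex=/d' meas.py; python3 -c "
from h import *
print(go([-.003,.055,.085]));print(wld([.0052,.055,.032]))"
```

```text
(array([-6.364, -6.419,  1.325]), 'spin', np.float64(0.019), 'blk', array([-386.2,  439. ,  163.6]), 'F', array([ 0.7, -0.5,  0.9]), 't', 12.175, -0.0009962560611926892)
[0.60581732 0.00350991 0.08      ]
```

```bash
python3 -m inch '[{"hand":1,"tx":-0.7,"ty":-0.7,"tz":0,"spin":0.02},{"hand":1,"tx":-1.4,"ty":-1.4,"tz":0,"spin":0.02},{"hand":1,"tx":-2.1,"ty":-2.1,"tz":0,"spin":0.02},{"hand":1,"tx":-2.8,"ty":-2.8,"tz":0,"spin":0.02},{"hand":1,"tx":-3.5,"ty":-3.5,"tz":0,"spin":0.02},{"hand":1,"tx":-4.2,"ty":-4.2,"tz":0,"spin":0.02},{"hand":1,"tx":-4.9,"ty":-4.9,"tz":0.2,"spin":0.02},{"hand":1,"tx":-5.6,"ty":-5.6,"tz":0.4,"spin":0.02}]'; python3 -m inch '[{"hand":1,"tx":-0.4,"ty":-0.4,"tz":0.4,"spin":0},{"hand":1,"tx":-0.76,"ty":-0.82,"tz":0.9,"spin":0},{"hand":1,"tx":-0.76,"ty":-0.82,"tz":0.9,"spin":0},{"hand":1,"tx":-0.76,"ty":-0.82,"tz":0.9,"spin":0}]'; python3 -c "
from h import *
print(go([-.003,.055,.032]))"
```

```text
t: 13.18
ee_pos: [0.5616, 0.0603, 0.1879]
eef_rot: [0.09, 0.996, -0.0, 0.001]
wrist_force: [0.1, 1.2, -0.7]
width: -0.0
t: 13.68
ee_pos: [0.5966, 0.0075, 0.134]
eef_rot: [0.089, 0.996, 0.0, 0.0]
wrist_force: [0.3, 0.5, -0.3]
width: -0.001
(array([-0.026, -0.039,  0.9  ]), 'spin', np.float64(0.014), 'blk', array([-4.6, 57.3, 86. ]), 'F', array([ 0.3,  0.5, -0.3]), 't', 13.675, -0.0011219091917438126)
```

```bash
python3 -m inch '[{"hand":1,"tx":-0.02,"ty":-0.04,"tz":0.5,"spin":0},{"hand":1,"tx":-0.02,"ty":-0.04,"tz":0.9,"spin":0},{"hand":1,"tx":-0.02,"ty":-0.04,"tz":0.9,"spin":0},{"hand":1,"tx":-0.08,"ty":-0.04,"tz":0.9,"spin":0},{"hand":1,"tx":-0.13,"ty":-0.04,"tz":0.9,"spin":0},{"hand":1,"tx":-0.16,"ty":-0.04,"tz":0.9,"spin":0},{"hand":1,"tx":-0.16,"ty":-0.04,"tz":0.9,"spin":0}]'; python3 -c "
from h import *
print(go([.0052,.055,.032]))"
```

```text
t: 14.55
ee_pos: [0.6062, 0.0048, 0.0801]
eef_rot: [0.087, 0.996, 0.0, 0.001]
wrist_force: [-0.8, 0.5, -0.0]
width: 0.0
(array([ 0.003, -0.022,  0.002]), 'spin', np.float64(0.03), 'blk', array([ 5.3, 56.3, 32.1]), 'F', array([-0.8,  0.5, -0. ]), 't', 14.55, 0.0002732377677751767)
```

Force −0.8 N in x indicates contact. Now back off, lift, retreat and measure.

```bash
python3 -m inch '[{"hand":1,"tx":0.07,"ty":0,"tz":0,"spin":0},{"hand":1,"tx":0.07,"ty":0,"tz":-0.7,"spin":0},{"hand":1,"tx":0.2,"ty":0.3,"tz":-1.6,"spin":0},{"hand":1,"tx":0.8,"ty":0.9,"tz":-2.0,"spin":0},{"hand":1,"tx":1.5,"ty":1.6,"tz":-2.1,"spin":0},{"hand":1,"tx":2.2,"ty":2.3,"tz":-2.2,"spin":0},{"hand":1,"tx":2.9,"ty":3,"tz":-2.2,"spin":0},{"hand":1,"tx":3.6,"ty":3.7,"tz":-2.2,"spin":0}]'; python3 -m inch '[{"hand":1,"tx":0.7,"ty":0.7,"tz":0,"spin":0},{"hand":1,"tx":1.4,"ty":1.4,"tz":0,"spin":0},{"hand":1,"tx":2.1,"ty":2.1,"tz":0,"spin":0},{"hand":1,"tx":2.8,"ty":2.8,"tz":0,"spin":0},{"hand":1,"tx":2.8,"ty":2.8,"tz":0,"spin":0}]';python3 meas.py 3 2>/dev/null
```

```text
t: 15.55
ee_pos: [0.4305, 0.2616, 0.2118]
eef_rot: [0.088, 0.996, 0.0, 0.001]
wrist_force: [-0.1, 1.1, -1.1]
width: 0.0
t: 16.18
ee_pos: [0.2895, 0.4601, 0.2111]
eef_rot: [0.082, 0.997, 0.001, -0.002]
wrist_force: [0.5, -0.8, 0.1]
width: -0.001
top L well edges [ 47.6 -47.3] dots [[-7.9, 44.3, 390.0], [8.2, 66.0, 336.0]] mean x 0.14
top R well edges [ 47.2 -47.5] dots [[-7.9, -65.8, 374.0], [8.2, -65.8, 416.0], [0.2, -55.0, 420.0], [8.2, -44.2, 372.0], [-7.9, -44.1, 394.0]] mean x 0.17
side L well edges [ 42.  -47.4] dots [] mean x None
side R well edges [ 41.4 -41.8] dots [] mean x None
```

Both faces are within about 0.5° of square. One last check that the tealight hasn't moved, then I hand in.

```bash
python3 -c "
from h import *
a0,b0=[cv2.imread(f'pics/{f}.png')[185:275,430:505].astype(int) for f in('top0','top_3')]
d=abs(a0-b0).max(2);print('tealight diff px>25:',(d>25).sum(),'max',d.max());print(get_obs()['wrist_force']);print(job_done())"
```

```text
tealight diff px>25: 4 max 45
[ 1.49322242 -0.15691758 -0.57232981]
the job is handed in; nothing more can be done
None
```

The left wheel now has its two-dot face on top and the right wheel its five-dot face. The job was handed in at about 16 s of the 42 s allowed.

- **What I did:** I rolled the left wheel first, in two pushes toward the robot. I then rolled the right wheel away in two stages. A better fix of the block's position showed the left wheel about 4.5° past square, so I went back and nudged it once, after the right wheel was already set.
- **Wheel check:** in the top camera, each wheel's dot pattern is centred within about 0.2 mm of its axle, measured against the slot edges. That is roughly 0.3 to 0.5° from square for both wheels.
- **Tealight check:** the picture around the tealight is almost unchanged from the start, with 4 pixels differing slightly. The arm was clear of everything when I handed in.
- **Checks that disagreed:** my first position for the block was about 2 mm off and its yaw about 0.5° off, so my early angles were up to about 5° wrong. The automatic check from the side camera gave no usable result at the end: its slot edges disagreed by several millimetres and it found no dots. The final angles therefore rest on the top camera alone.
- **Refused move:** one move command was refused because keys were missing. Nothing moved, and I sent it again.

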